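# Stand a valve casing on end against the bench stop

### The arm

A 6-joint arm with a two-finger parallel gripper is mounted at the origin on the work surface. World frame = base frame: x ahead of the robot, y to its left, z up, the work surface at z = 0. Lengths are in m, angles in rad, forces in N, time in s.
With the tool pointing down it reaches from about 0.375 to 0.9 m from the base axis. Payload 3.1 kg.
Tool frame: the origin (TCP) lies midway between the tips of the shut fingers; the grasp point (between the pads) lies 19 mm behind it (manip.grasp_offset is the distance from the TCP to the grasp point, in m); z points along the fingers, y is the line along which they close (so a half turn about z gives the same grasp; the last joint's range is limited). The gripper opens to 85 mm and grips with 20 to 120 N. Pads are 22 mm wide; open, the fingers measure 114 mm over their backs; the gripper's body (76 mm by 85 mm) begins 54 mm behind the grasp point. The pads swing forward as they close: fully open they stand 13 mm farther back than shut.
Start: joints at [1.159, 0.527, 1.433, -0, 1.181, -0.178], TCP at [0.145, 0.608, 0.231] pointing down, gripper open.
Joint ranges: [-3.08, 3.08], [-0.75, 2.2], [0.22, 2.44], [-1.43, 4.57], [0, 2.65], [-2.85, 2.85]. Speed limits (rad/s): [2.79, 2.79, 3.14, 3.14, 3.14, 3.14].

### API

Orientations are given as a unit quaternion [x, y, z, w].
In Python, from station import sensors, cams, order, manip gives the robot as it stands.
- The arm moves only by the tool move_arm, never from a script. Its argument "targets" is a list of rows, each an object of numbers: "dx", "dy", "dz": the shift along the world's x, y, z normalised to -1 to 1, where 1 is 25 mm; "rx", "ry", "rz": the turn, a rotation vector about the world's x, y, z normalised to -1 to 1, where 1 is 30 degrees. A call has exactly 10 rows; each row shifts and turns the commanded pose from where the row before left it; what a row does not reach is not made up. A row lasts 1/8 s, in which the tool goes at most 62.5 mm and 10.7 degrees, less where a joint would pass 70% of its speed; a pose out of reach is approached as far as the arm can. A call with a number of a shift or a turn outside -1 to 1 is refused whole. A call with a gripper value outside its range is refused whole. "claw" is the opening in per cent of the stroke, from 0 (shut) to 100 (fully open), set as the call begins (left out, the last holds). The fingers move at their own pace and stop on an object; "newtons" is the grip in N (left out, the last holds). Time passes only in rows, so rows that do not move let the fingers close, or fill a call up. It gives the time, the measured TCP pose, the force, the opening and the grip force at its end, in the units of the state.
- sensors.sense(): the state, without advancing time (a new reading comes with each control period).
- cams.snapshot(name): name is "scene" or "top" or "wrist"; returns the picture (480x640x3 uint8, red, green, blue); there is no depth.
- cams.camera_model(name): a dict with "fx", "fy", "cx", "cy" (pixels), "distortion" ([k1, k2, p1, p2, k3] as OpenCV has them; the pictures are not rectified), "extrinsics" (4x4, takes a point from world to camera coordinates). Camera axes: x right, y down, z forward; pixel columns grow to the right and rows downward; lengths in m; the calibration is good to about 2 mm. A picture is of the moment at which its call begins: read the wrist's pose just before it. camera_model takes no time and is no camera call; for the wrist camera it gives the pose at the moment of the call.
- order.sign_off(): hands the job in; it is judged then, once.
The state is a dict: "t": time; "q": joint angles; "qd": joint speeds; "tau": joint torques, N m; "tcp_pos": TCP position; "tool_rot": TCP orientation; "force": force on the tool from outside, world axes, zero at the start; "ft_torque": the same for the moment, N m; "finger_gap": opening from 0.0 (shut) to 1.0 (fully open); "gripper_force": force on a finger pad.
Only numpy, scipy, OpenCV 4.12 (cv2) and the standard library are available. Lean on these libraries where they do the work, as an engineer would, in place of code of your own. Each camera call takes 0.05 s, during which the arm holds its last target. There are 200 camera calls.

### The job

Three brass tubes lie in front of the wooden bench stop. Take the valve casing, the longer of the two fat tubes with a raised collar at each end, slide it along the bench until its end butts against the stop, then raise its other end so that it stands upright on the bench right in front of the stop, and let go. Do not pick it up clear of the bench, and leave the other two tubes alone.

Things in the scene. Friction and masses are not known exactly. Their poses are not given: they have to be found in the camera images.
- casing_center (a point): Valve casing to raise: stiff brass tube 150 mm long, 34 mm thick, a 40 mm collar 12 mm long at each end; about 0.4 kg. Point: its centre, on the axis, 20 mm up while lying, 75 mm standing. x runs along the tube, at the start towards the stop, within 10 degrees of square to it; that end is 25 to 50 mm short of it. It can roll; gripped across with about 9 N it turns in the pads as it rises.
- stop_face (a point): Bench stop: a straight wooden batten fixed to the bench, 460 mm long, 40 mm thick, 45 mm high, its face a smooth, slippery metal strip. This point is the middle of the lower edge of the face that looks to the tubes, at bench level. Its x axis points into the stop, square to that face, away from the tubes; y runs along the face; z is up.
- short_center (a point): Bystander: a short valve casing of brass, 90 mm long, 34 mm in diameter with 40 mm collars at its ends, lying beside the long one. This point is its centre, 20 mm above the bench; x runs along it. To be left alone.
- slide_center (a point): Bystander: a plain, thin brass slide tube without collars, 180 mm long, 26 mm in diameter, lying beside the casing. This point is its centre, 13 mm above the bench; x runs along it. To be left alone.
Things that resemble listed ones, but are neither listed nor needed, are in the scene too. Leave any blue, green or pink look-alike of the part that bears casing_center alone.

How it is judged:
By the outcome, as a careful person would: the job done as asked, in the order asked, and still so for the second after the job is handed in, with the robot touching nothing.
It also fails if it takes over 42 s, if anything falls off the work surface, if the arm or the gripper's body presses on something with over 40 N, if the wrist force passes 120 N, or if a joint passes its speed limit or range.

## Working session

There is one attempt and no reset: what is moved stays moved. The work goes in short steps, Python scripts to look and compute and a tool call to move; the robot and the scene stay as the last step left them, time stands still between calls to the robot, and variables do not carry over. Pictures are saved under pics/ and viewed, at most 12 in all, crops included, and the job is handed in when it is done.

Besides the shell and the picture viewer there is one more tool, called after "Request:" as name(argument=value, ...), one argument or row to a line, values as JSON. move_arm: Moves the arm, as the interface text tells. Scaled input: -1 to 1 covers 25 mm each way for a shift and 30 degrees each way for a turn. Its arguments: {"type":"object","properties":{"targets":{"type":"array"},"claw":{"type":"number"},"newtons":{"type":"number"}},"required":["targets"]}

```bash
mkdir -p pics; ls; python3 - <<'E'
from station import sensors,cams,manip
import cv2,numpy as np
s=sensors.sense();print(s['t'],s['tcp_pos'],s['tool_rot'],s['finger_gap'],s['force'],manip.grasp_offset)
for n in('top','scene'):
    im=cams.snapshot(n);cv2.imwrite(f'pics/{n}0.png',im[:,:,::-1])
    m=cams.camera_model(n);print(n,m['fx'],m['distortion']);print(np.round(m['extrinsics'],3))
E
```

```text
pics
0.0 [0.14448583 0.60733995 0.23032474] [ 1.16647257e-01  9.93172810e-01 -1.04128565e-03 -3.21967516e-04] 1.0008720465467782 [ 0.36618331 -0.634293    1.21520698] 0.0187
top 460.42288243862663 [0.00064395 0.         0.         0.         0.        ]
[[ 0.001 -1.    -0.014 -0.061]
 [-0.988  0.001 -0.152  0.514]
 [ 0.152  0.014 -0.988  0.941]
 [ 0.     0.     0.     1.   ]]
scene 440.0418484028149 [-0.00106306  0.          0.          0.          0.        ]
[[-0.473  0.881 -0.015  0.315]
 [ 0.607  0.314 -0.73  -0.263]
 [-0.639 -0.354 -0.683  1.283]
 [ 0.     0.     0.     1.   ]]
```

View pics/top0.png

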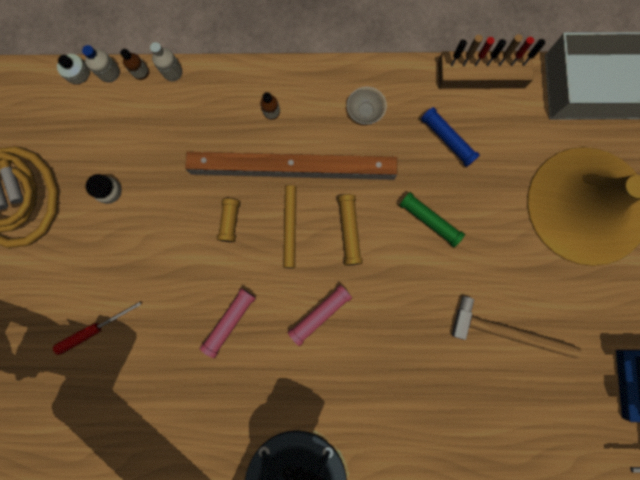

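View pics/scene0.png

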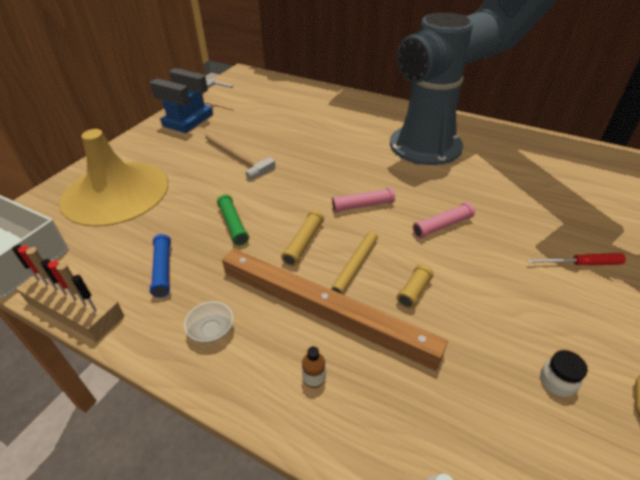

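The top view shows the casing (collars at both ends) at about (350,230), slide tube at (290,226) and short casing at (228,220). The stop's near edge is at about row 175, and the scene view agrees. Next I measure.

```bash
cat > h.py <<'E'
import numpy as np,cv2
from station import sensors,cams
def ray(m,uv,z):
    K=np.array([[m['fx'],0,m['cx']],[0,m['fy'],m['cy']],[0,0,1]])
    p=cv2.undistortPoints(np.array(uv,float).reshape(-1,1,2),K,np.array(m['distortion'])).reshape(-1,2)
    E=np.array(m['extrinsics']);R,t=E[:3,:3],E[:3,3]
    d=np.c_[p,np.ones(len(p))]@R; c=-R.T@t
    return c+d*((z-c[2])/d[:,2])[:,None]
def proj(m,P):
    K=np.array([[m['fx'],0,m['cx']],[0,m['fy'],m['cy']],[0,0,1]])
    E=np.array(m['extrinsics'])
    return cv2.projectPoints(np.array(P,float).reshape(-1,1,3),cv2.Rodrigues(E[:3,:3])[0],E[:3,3],K,np.array(m['distortion']))[0].reshape(-1,2)
E
python3 - <<'E'
from h import *
im=cv2.imread('pics/top0.png');m=cams.camera_model('top')
hsv=cv2.cvtColor(im,cv2.COLOR_BGR2HSV)
for p in[(350,230),(290,226),(228,220),(320,230),(320,165),(320,174),(320,178)]:print(p,hsv[p[1],p[0]])
roi=np.zeros(im.shape[:2],np.uint8);roi[182:280,205:375]=1
br=((hsv[...,0]>=18)&(hsv[...,1]>140)&(hsv[...,2]>85)).astype(np.uint8)*roi
br=cv2.morphologyEx(br,cv2.MORPH_OPEN,np.ones((3,3)))
for c in cv2.findContours(br,0,1)[0]:
    if cv2.contourArea(c)>200:
        (cx,cy),wh,a=cv2.minAreaRect(c);b=cv2.boxPoints(((cx,cy),wh,a))
        print('rect',cx,cy,wh,a);print(np.round(ray(m,[(cx,cy)],.02),4));print(np.round(ray(m,b,.02)[:,:2],4).tolist())
og=((hsv[...,0]<13)&(hsv[...,1]>140)&(hsv[...,2]>80)).astype(np.uint8);og[:140]=0;og[190:]=0;og[:,:180]=0;og[:,405:]=0
ys,xs=np.nonzero(og);
cols=np.arange(200,390,5);low=[np.nonzero(og[:,x])[0].max()+.5 for x in cols]
P=ray(m,np.c_[cols,low],.045);k=np.polyfit(P[:,1],P[:,0],1);print('face x= k*y+c',k,np.std(P[:,0]-np.polyval(k,P[:,1])))
print('ends',ray(m,[(xs.min(),165),(xs.max(),165)],.045))
cv2.imwrite('pics/topc.png',cv2.resize(np.hstack([im[140:285,180:410],cv2.merge([br*255,og*255,br*0])[140:285,180:410]]),None,fx=1.7,fy=3))
E
```

```text
(350, 230) [ 20 170 141]
(290, 226) [ 21 173 137]
(228, 220) [ 21 173 136]
(320, 230) [ 16 146 126]
(320, 165) [ 13 180 119]
(320, 174) [18 48 53]
(320, 178) [ 16 129  95]
rect 227.4677734375 218.7820281982422 (15.357175827026367, 42.324493408203125) 6.519801616668701
[[0.5471 0.1531 0.02  ]]
[[0.5027, 0.1735], [0.5962, 0.1663], [0.5922, 0.1325], [0.4988, 0.1401]]
rect 350.3460693359375 228.57044982910156 (70.31649780273438, 14.45488166809082) 83.8533706665039
[[ 0.5252 -0.1153  0.02  ]]
[[0.6013, -0.0918], [0.6048, -0.1233], [0.4509, -0.1383], [0.4476, -0.1074]]
rect 289.5 226.0 (82.0, 11.0) 90.0
[[0.531  0.0171 0.02  ]]
[[0.6228, 0.0304], [0.6228, 0.0061], [0.4417, 0.0041], [0.4417, 0.0277]]
face x= k*y+c [0.02750275 0.6476754 ] 0.0020824289848874193
ends [[ 0.66145564  0.24176242  0.045     ]
 [ 0.66013474 -0.21155929  0.045     ]]
```

View pics/topc.png

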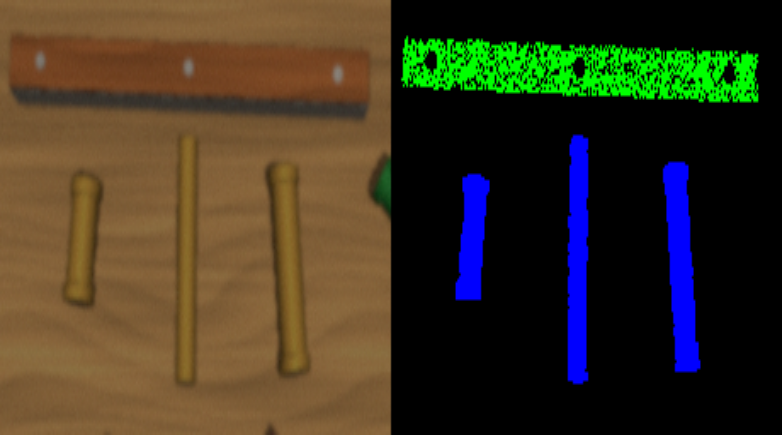

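Request:
move_arm(
  targets=[
    {"dx": 1, "dy": -1, "rz": 0.064},
    {"dx": 1, "dy": -1, "rz": 0.064},
    {"dx": 1, "dy": -1, "rz": 0.064},
    {"dx": 1, "dy": -1, "rz": 0.064},
    {"dx": 1, "dy": -1, "rz": 0.064},
    {"dx": 1, "dy": -1, "rz": 0.064},
    {"dx": 1, "dy": -1, "rz": 0.064},
    {"dx": 1, "dy": -1, "rz": 0.064},
    {"dx": 1, "dy": -1, "rz": 0.064},
    {"dx": 1, "dy": -1, "rz": 0.064},
  ],
  claw=100,
  newtons=9,
)

```text
schema error: expected keys dx, dy, dz, rx, ry, rz
```

Request:
move_arm(
  targets=[
    {"dx": 1, "dy": -1, "dz": 0, "rx": 0, "ry": 0, "rz": 0.064},
    {"dx": 1, "dy": -1, "dz": 0, "rx": 0, "ry": 0, "rz": 0.064},
    {"dx": 1, "dy": -1, "dz": 0, "rx": 0, "ry": 0, "rz": 0.064},
    {"dx": 1, "dy": -1, "dz": 0, "rx": 0, "ry": 0, "rz": 0.064},
    {"dx": 1, "dy": -1, "dz": 0, "rx": 0, "ry": 0, "rz": 0.064},
    {"dx": 1, "dy": -1, "dz": 0, "rx": 0, "ry": 0, "rz": 0.064},
    {"dx": 1, "dy": -1, "dz": 0, "rx": 0, "ry": 0, "rz": 0.064},
    {"dx": 1, "dy": -1, "dz": 0, "rx": 0, "ry": 0, "rz": 0.064},
    {"dx": 1, "dy": -1, "dz": 0, "rx": 0, "ry": 0, "rz": 0.064},
    {"dx": 1, "dy": -1, "dz": 0, "rx": 0, "ry": 0, "rz": 0.064},
  ],
  claw=100,
  newtons=9,
)

```text
t: 1.35
tcp_pos: [0.3953, 0.357, 0.231]
tool_rot: [-0.051, 0.999, -0.0, -0.0]
force: [0.3, -0.3, -0.2]
finger_gap: 1.001
gripper_force: 0.0
```

Request:
move_arm(
  targets=[
    {"dx": 0.2, "dy": -1, "dz": 0, "rx": 0, "ry": 0, "rz": 0},
    {"dx": 0.2, "dy": -1, "dz": 0, "rx": 0, "ry": 0, "rz": 0},
    {"dx": 0.2, "dy": -1, "dz": 0, "rx": 0, "ry": 0, "rz": 0},
    {"dx": 0.2, "dy": -1, "dz": 0, "rx": 0, "ry": 0, "rz": 0},
    {"dx": 0.2, "dy": -1, "dz": 0, "rx": 0, "ry": 0, "rz": 0},
    {"dx": 0.2, "dy": -1, "dz": 0, "rx": 0, "ry": 0, "rz": 0},
    {"dx": 0.2, "dy": -1, "dz": 0, "rx": 0, "ry": 0, "rz": 0},
    {"dx": 0.2, "dy": -1, "dz": 0, "rx": 0, "ry": 0, "rz": 0},
    {"dx": 0.2, "dy": -1, "dz": 0, "rx": 0, "ry": 0, "rz": 0},
    {"dx": 0.2, "dy": -1, "dz": 0, "rx": 0, "ry": 0, "rz": 0},
  ],
)

```text
t: 2.6
tcp_pos: [0.4446, 0.1072, 0.2311]
tool_rot: [-0.051, 0.999, 0.0, -0.0]
force: [0.1, -0.1, 0.2]
finger_gap: 0.996
gripper_force: 0.0
```

Request:
move_arm(
  targets=[
    {"dx": 0.14, "dy": -1, "dz": 0, "rx": 0, "ry": 0, "rz": 0},
    {"dx": 0.14, "dy": -1, "dz": 0, "rx": 0, "ry": 0, "rz": 0},
    {"dx": 0.14, "dy": -1, "dz": 0, "rx": 0, "ry": 0, "rz": 0},
    {"dx": 0.14, "dy": -1, "dz": 0, "rx": 0, "ry": 0, "rz": 0},
    {"dx": 0.14, "dy": -1, "dz": 0, "rx": 0, "ry": 0, "rz": 0},
    {"dx": 0.14, "dy": -1, "dz": 0, "rx": 0, "ry": 0, "rz": 0},
    {"dx": 0.14, "dy": -1, "dz": -0.2, "rx": 0, "ry": 0, "rz": 0},
    {"dx": 0.14, "dy": -1, "dz": -0.5, "rx": 0, "ry": 0, "rz": 0},
    {"dx": 0.14, "dy": -1, "dz": -0.5, "rx": 0, "ry": 0, "rz": 0},
    {"dx": 0.14, "dy": -0.06, "dz": -0.4, "rx": 0, "ry": 0, "rz": 0},
  ],
)

```text
t: 3.85
tcp_pos: [0.4799, -0.1198, 0.1906]
tool_rot: [-0.049, 0.999, 0.0, -0.0]
force: [-0.9, 0.7, -0.1]
finger_gap: 1.0
gripper_force: 0.0
```

```bash
python3 - <<'E'
from h import *
m=cams.camera_model('wrist');im=cams.snapshot('wrist');cv2.imwrite('pics/w1.png',im[:,:,::-1]);np.save('w1.npy',m,allow_pickle=True)
s=sensors.sense();print(s['t'],s['tcp_pos'],np.round(m['extrinsics'],3),m['distortion'])
E
```

```text
3.9 [ 0.47939209 -0.11878973  0.1894996 ] [[-0.098  0.995  0.001  0.166]
 [ 0.956  0.094  0.28  -0.473]
 [ 0.278  0.028 -0.96   0.209]
 [ 0.     0.     0.     1.   ]] [0.01588341 0.         0.         0.         0.        ]
```

View pics/w1.png

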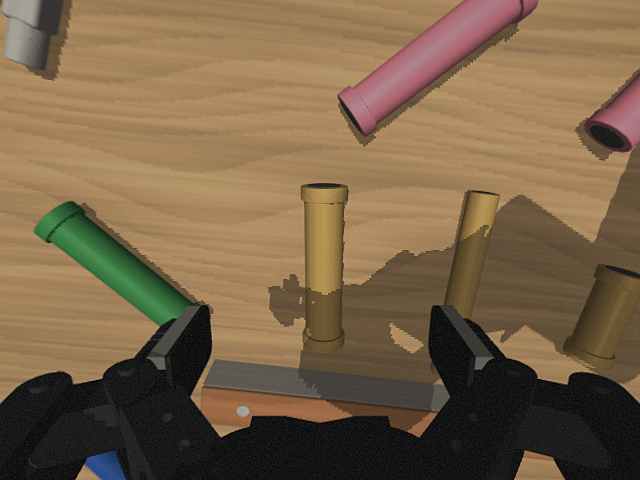

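The wrist view shows the casing from its near collar (302–348, ~195) to its far collar (303–344, ~340). The strip's lower edge runs roughly from (215,360) to (450,383).

```bash
python3 - <<'E'
from h import *
m=np.load('w1.npy',allow_pickle=True).item();
im=cv2.imread('pics/w1.png')
f=lambda p,z:np.round(ray(m,p,z)[:,:2],4).tolist()
print('near collar',f([(301.5,193),(348.5,193)],.02),'far collar',f([(303,338),(344,338)],.02))
print('near end top rim',f([(325,184)],.04),'far end top z.04',f([(324,352)],.02))
hsv=cv2.cvtColor(im,cv2.COLOR_BGR2HSV).astype(int);hsv=cv2.GaussianBlur(hsv.astype(np.float32),(5,5),0)
pts=[]
for x in range(215,300,5):
    s=hsv[345:385,x,1];pts.append((x,345+np.argmin(np.diff(s))+.5))
P=ray(m,pts,0);print(np.round(P[:,:2],4).tolist());print(np.polyfit(P[:,1],P[:,0],1))
print('from two clicked',f([(215,360),(450,383)],0))
E
```

```text
near collar [[0.4567, -0.1377], [0.4528, -0.0979]] far collar [[0.5947, -0.1246], [0.5909, -0.0856]]
near end top rim [[0.4448, -0.1191]] far end top z.04 [[0.6079, -0.1031]]
[[0.6401, -0.2128], [0.6396, -0.2077], [0.6403, -0.2025], [0.6398, -0.1974], [0.6405, -0.1922], [0.64, -0.187], [0.6407, -0.1818], [0.6402, -0.1767], [0.6409, -0.1715], [0.6404, -0.1663], [0.6411, -0.1611], [0.6406, -0.1559], [0.6413, -0.1507], [0.6408, -0.1455], [0.6415, -0.1402], [0.6422, -0.135], [0.6417, -0.1298]]
[0.02343008 0.64470313]
from two clicked [[0.6407, -0.2128], [0.6442, 0.0343]]
```

Request:
move_arm(
  targets=[
    {"dx": -0.12, "dy": 0.14, "dz": -1, "rx": 0, "ry": 0, "rz": 0},
    {"dx": 0, "dy": 0, "dz": -1, "rx": 0, "ry": 0, "rz": 0},
    {"dx": 0, "dy": 0, "dz": -1, "rx": 0, "ry": 0, "rz": 0},
    {"dx": 0, "dy": 0, "dz": -1, "rx": 0, "ry": 0, "rz": 0},
    {"dx": 0, "dy": 0, "dz": -1, "rx": 0, "ry": 0, "rz": 0},
    {"dx": 0, "dy": 0, "dz": -1, "rx": 0, "ry": 0, "rz": 0},
    {"dx": 0, "dy": 0, "dz": -0.8, "rx": 0, "ry": 0, "rz": 0},
    {"dx": 0, "dy": 0, "dz": -0.4, "rx": 0, "ry": 0, "rz": 0},
    {"dx": 0, "dy": 0, "dz": -0.24, "rx": 0, "ry": 0, "rz": 0},
    {"dx": 0, "dy": 0, "dz": 0, "rx": 0, "ry": 0, "rz": 0},
  ],
)

```text
t: 5.15
tcp_pos: [0.4768, -0.1148, 0.0054]
tool_rot: [-0.051, 0.999, 0.0, 0.0]
force: [0.2, -0.5, -0.1]
finger_gap: 0.998
gripper_force: 0.0
```

Request:
move_arm(
  targets=[
    {"dx": 0, "dy": 0, "dz": 0, "rx": 0, "ry": 0, "rz": 0},
    {"dx": 0, "dy": 0, "dz": 0, "rx": 0, "ry": 0, "rz": 0},
    {"dx": 0, "dy": 0, "dz": 0, "rx": 0, "ry": 0, "rz": 0},
    {"dx": 0, "dy": 0, "dz": 0, "rx": 0, "ry": 0, "rz": 0},
    {"dx": 0, "dy": 0, "dz": 0, "rx": 0, "ry": 0, "rz": 0},
    {"dx": 0, "dy": 0, "dz": 0, "rx": 0, "ry": 0, "rz": 0},
    {"dx": 0, "dy": 0, "dz": 0, "rx": 0, "ry": 0, "rz": 0},
    {"dx": 0, "dy": 0, "dz": 0, "rx": 0, "ry": 0, "rz": 0},
    {"dx": 0, "dy": 0, "dz": 0, "rx": 0, "ry": 0, "rz": 0},
    {"dx": 0, "dy": 0, "dz": 0, "rx": 0, "ry": 0, "rz": 0},
  ],
  claw=0,
  newtons=9,
)

```text
t: 6.4
tcp_pos: [0.4771, -0.1153, 0.0058]
tool_rot: [-0.051, 0.999, -0.0, 0.0]
force: [-0.4, -0.9, 5.2]
finger_gap: 0.394
gripper_force: 21.6
```

Request:
move_arm(
  targets=[
    {"dx": 0.1, "dy": 0, "dz": 0.04, "rx": 0, "ry": 0, "rz": -0.02},
    {"dx": 0.18, "dy": 0, "dz": 0, "rx": 0, "ry": 0, "rz": -0.03},
    {"dx": 0.18, "dy": 0, "dz": 0, "rx": 0, "ry": 0, "rz": -0.03},
    {"dx": 0.18, "dy": 0, "dz": 0, "rx": 0, "ry": 0, "rz": -0.03},
    {"dx": 0.18, "dy": 0, "dz": 0, "rx": 0, "ry": 0, "rz": -0.03},
    {"dx": 0.18, "dy": 0, "dz": 0, "rx": 0, "ry": 0, "rz": -0.03},
    {"dx": 0.18, "dy": 0, "dz": 0, "rx": 0, "ry": 0, "rz": -0.03},
    {"dx": 0.16, "dy": 0, "dz": 0, "rx": 0, "ry": 0, "rz": -0.02},
    {"dx": 0.1, "dy": 0, "dz": 0, "rx": 0, "ry": 0, "rz": 0},
    {"dx": 0, "dy": 0, "dz": 0, "rx": 0, "ry": 0, "rz": 0},
  ],
)

```text
t: 7.65
tcp_pos: [0.5134, -0.1152, 0.0064]
tool_rot: [0.007, 1.0, -0.0, 0.001]
force: [0.4, 0.1, -2.4]
finger_gap: 0.389
gripper_force: 21.0
```

Request:
move_arm(
  targets=[
    {"dx": 0.06, "dy": 0, "dz": 0, "rx": 0, "ry": 0, "rz": 0},
    {"dx": 0.06, "dy": 0, "dz": 0, "rx": 0, "ry": 0, "rz": 0},
    {"dx": 0.05, "dy": 0, "dz": 0, "rx": 0, "ry": 0, "rz": 0},
    {"dx": 0.05, "dy": 0, "dz": 0, "rx": 0, "ry": 0, "rz": 0},
    {"dx": 0.04, "dy": 0, "dz": 0, "rx": 0, "ry": 0, "rz": 0},
    {"dx": 0.04, "dy": 0, "dz": 0, "rx": 0, "ry": 0, "rz": 0},
    {"dx": 0.04, "dy": 0, "dz": 0, "rx": 0, "ry": 0, "rz": 0},
    {"dx": 0.04, "dy": 0, "dz": 0, "rx": 0, "ry": 0, "rz": 0},
    {"dx": 0.03, "dy": 0, "dz": 0, "rx": 0, "ry": 0, "rz": 0},
    {"dx": 0.03, "dy": 0, "dz": 0, "rx": 0, "ry": 0, "rz": 0},
  ],
)

```text
t: 8.9
tcp_pos: [0.5222, -0.1146, 0.006]
tool_rot: [0.007, 1.0, 0.001, -0.002]
force: [-5.2, -0.3, -2.6]
finger_gap: 0.392
gripper_force: 21.3
```

```bash
python3 - <<'E'
from h import *
im=cams.snapshot('top');a=im[140:285,250:450,::-1]
im=cams.snapshot('scene');b=im[180:325,200:400,::-1]
cv2.imwrite('pics/c2.png',cv2.resize(np.hstack([a,b]),None,fx=2,fy=3,interpolation=2))
s=sensors.sense();print(s['t'],s['tcp_pos'],s['force'],s['q'])
E
```

```text
9.0 [ 0.5221737  -0.11455331  0.00597127] [-5.66145875 -1.20057635 -2.0265021 ] [-4.24983392e-01  7.74000128e-01  1.80352059e+00 -4.27081534e-04
  5.67607011e-01 -1.98126431e+00]
```

View pics/c2.png

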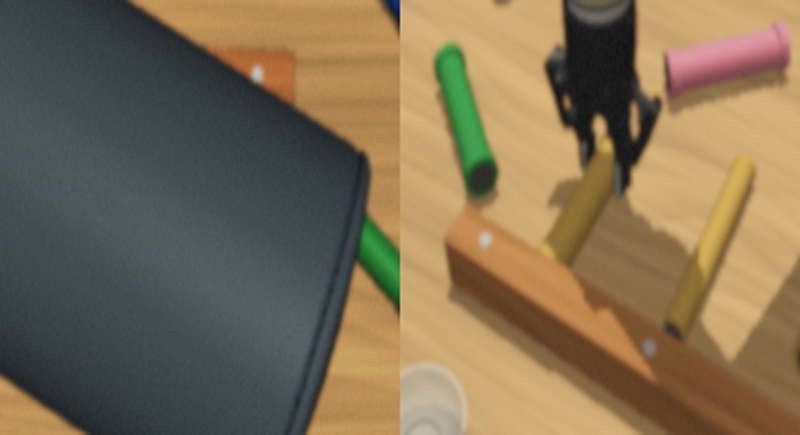

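Request:
move_arm(
  targets=[
    {"dx": 0, "dy": 0, "dz": 0, "rx": 0, "ry": 0, "rz": 0},
    {"dx": 0, "dy": 0, "dz": 0, "rx": 0, "ry": 0, "rz": 0},
    {"dx": -0.02, "dy": 0, "dz": 0.104, "rx": 0, "ry": 0.042, "rz": 0},
    {"dx": -0.02, "dy": 0, "dz": 0.104, "rx": 0, "ry": 0.042, "rz": 0},
    {"dx": -0.02, "dy": 0, "dz": 0.104, "rx": 0, "ry": 0.042, "rz": 0},
    {"dx": -0.02, "dy": 0, "dz": 0.104, "rx": 0, "ry": 0.042, "rz": 0},
    {"dx": -0.02, "dy": 0, "dz": 0.104, "rx": 0, "ry": 0.042, "rz": 0},
    {"dx": -0.02, "dy": 0, "dz": 0.104, "rx": 0, "ry": 0.042, "rz": 0},
    {"dx": -0.02, "dy": 0, "dz": 0.104, "rx": 0, "ry": 0.042, "rz": 0},
    {"dx": -0.02, "dy": 0, "dz": 0.104, "rx": 0, "ry": 0.042, "rz": 0},
  ],
  claw=38.5,
)

```text
t: 10.25
tcp_pos: [0.5184, -0.1147, 0.0272]
tool_rot: [0.007, 0.996, -0.0, -0.09]
force: [-6.1, -0.5, -2.6]
finger_gap: 0.389
gripper_force: 21.1
```

```bash
python3 - <<'E'
from h import *
im=cams.snapshot('scene');b=im[150:325,200:400,::-1]
cv2.imwrite('pics/c3.png',cv2.resize(b,None,fx=3,fy=3,interpolation=2))
s=sensors.sense();print(s['t'],s['tcp_pos'],s['force'],s['gripper_force'],s['ft_torque'])
E
```

```text
10.3 [ 0.51847864 -0.11466937  0.02745144] [-5.79685875 -0.87690611 -2.18470196] 21.064520180225372 [-0.13321584  0.85961399 -0.033387  ]
```

View pics/c3.png

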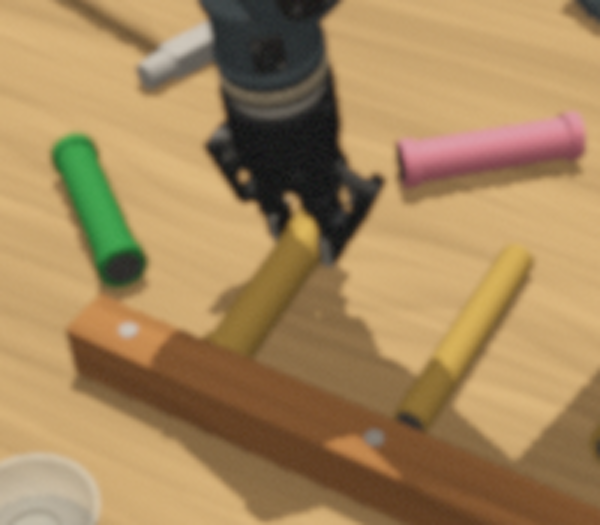

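Request:
move_arm(
  targets=[
    {"dx": -0.005, "dy": 0, "dz": 0.265, "rx": 0, "ry": 0.111, "rz": 0},
    {"dx": -0.005, "dy": 0, "dz": 0.265, "rx": 0, "ry": 0.111, "rz": 0},
    {"dx": -0.005, "dy": 0, "dz": 0.265, "rx": 0, "ry": 0.111, "rz": 0},
    {"dx": 0.047, "dy": 0, "dz": 0.247, "rx": 0, "ry": 0.111, "rz": 0},
    {"dx": 0.047, "dy": 0, "dz": 0.247, "rx": 0, "ry": 0.111, "rz": 0},
    {"dx": 0.047, "dy": 0, "dz": 0.247, "rx": 0, "ry": 0.111, "rz": 0},
    {"dx": 0.085, "dy": -0.003, "dz": 0.16, "rx": 0, "ry": 0, "rz": 0},
    {"dx": 0.09, "dy": -0.003, "dz": 0.155, "rx": 0, "ry": 0, "rz": 0},
    {"dx": 0.093, "dy": -0.003, "dz": 0.15, "rx": 0, "ry": 0, "rz": 0},
    {"dx": 0.097, "dy": -0.003, "dz": 0.145, "rx": 0, "ry": 0, "rz": 0},
  ],
)

```text
t: 11.55
tcp_pos: [0.533, -0.1153, 0.0809]
tool_rot: [0.007, 0.966, -0.002, -0.258]
force: [-1.4, 0.2, -2.7]
finger_gap: 0.39
gripper_force: 20.4
```

```bash
python3 - <<'E'
from h import *
im=cams.snapshot('scene');b=im[150:325,200:400,::-1]
cv2.imwrite('pics/c4.png',cv2.resize(b,None,fx=3,fy=3,interpolation=2))
s=sensors.sense();print(s['t'],s['tcp_pos'],s['force'],s['gripper_force'],s['ft_torque'],s['q'])
E
```

```text
11.6 [ 0.53367291 -0.11552712  0.08136906] [-1.61144771 -0.18298115 -2.96733891] 20.426636338233948 [ 0.07512479 -0.13148635 -0.00256162] [-0.32899515  0.84161943  1.37663308 -0.16398099  1.4227448  -1.82020726]
```

View pics/c4.png

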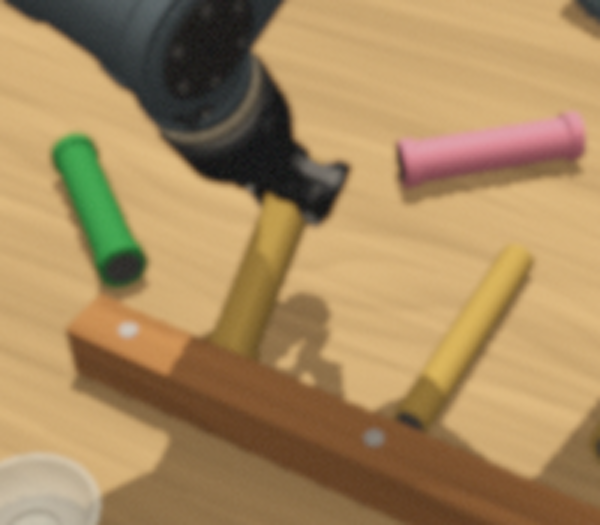

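```bash
cat >> h.py <<'E'
def axis_px(tcp,psi,th,s0=.12):
    """project axis points (s= s0, .04) given tool lean psi, tube tilt th (deg)"""
    p,t=np.radians([psi,th]);P=np.array(tcp)+.014*np.array([np.sin(p),0,np.cos(p)])
    u=np.array([np.cos(t),-.0235*np.cos(t),-np.sin(t)])
    return np.round(proj(cams.camera_model('scene'),[P,P+u*(s0-.04),P+u*s0]),1).tolist(),np.round(P+u*s0,4)
E
python3 - <<'E'
from h import *
for th in(25,30,35,40,45):print(th,*axis_px([.5335,-.1155,.0813],30,th))
E
```

```text
25 [[295.2, 216.1], [277.3, 249.3], [267.9, 266.5]] [ 0.6493 -0.1181  0.0427]
30 [[295.2, 216.1], [278.4, 250.4], [269.7, 268.1]] [ 0.6444 -0.1179  0.0334]
35 [[295.2, 216.1], [279.6, 251.3], [271.6, 269.2]] [ 0.6388 -0.1178  0.0246]
40 [[295.2, 216.1], [280.9, 251.9], [273.7, 269.9]] [ 0.6324 -0.1177  0.0163]
45 [[295.2, 216.1], [282.3, 252.2], [275.8, 270.2]] [ 0.6254 -0.1175  0.0086]
```

Request:
move_arm(
  targets=[
    {"dx": 0.165, "dy": -0.004, "dz": 0.18, "rx": 0, "ry": 0, "rz": 0},
    {"dx": 0.17, "dy": -0.004, "dz": 0.165, "rx": 0, "ry": 0, "rz": 0},
    {"dx": 0.185, "dy": -0.004, "dz": 0.15, "rx": 0, "ry": 0, "rz": 0},
    {"dx": 0.2, "dy": -0.005, "dz": 0.135, "rx": 0, "ry": 0, "rz": 0},
    {"dx": 0.21, "dy": -0.005, "dz": 0.12, "rx": 0, "ry": 0, "rz": 0},
    {"dx": 0.22, "dy": -0.005, "dz": 0.11, "rx": 0, "ry": 0, "rz": 0},
    {"dx": 0.23, "dy": -0.006, "dz": 0.09, "rx": 0, "ry": 0, "rz": 0},
    {"dx": 0.24, "dy": -0.006, "dz": 0.075, "rx": 0, "ry": 0, "rz": 0},
    {"dx": 0.245, "dy": -0.006, "dz": 0.06, "rx": 0, "ry": 0, "rz": 0},
    {"dx": 0, "dy": 0, "dz": 0, "rx": 0, "ry": 0, "rz": 0},
  ],
)

```text
t: 12.85
tcp_pos: [0.5796, -0.1166, 0.1077]
tool_rot: [0.007, 0.966, -0.002, -0.258]
force: [-1.0, -0.3, -3.6]
finger_gap: 0.387
gripper_force: 20.8
```

```bash
python3 - <<'E'
from h import *
im=cams.snapshot('scene');b=im[130:305,200:400,::-1]
cv2.imwrite('pics/c5.png',cv2.resize(b,None,fx=3,fy=3,interpolation=2))
s=sensors.sense();print(s['t'],s['tcp_pos'],s['force'],s['gripper_force'],s['q'])
for th in(55,60,65,70,75,80):print(th,*axis_px(s['tcp_pos'],30,th))
E
```

```text
12.9 [ 0.57934024 -0.11655007  0.10760834] [ 0.39579643 -0.84399438 -4.29104553] 20.77855557203293 [-0.30994116  0.85894709  1.23193228 -0.15329081  1.55306951 -1.82479329]
55 [[282.4, 219.3], [272.2, 257.1], [267.3, 275.5]] [ 0.6552 -0.1182  0.0214]
60 [[282.4, 219.3], [274.0, 256.6], [269.9, 274.5]] [ 0.6463 -0.118   0.0158]
65 [[282.4, 219.3], [275.8, 255.7], [272.6, 273.1]] [ 0.6371 -0.1177  0.011 ]
70 [[282.4, 219.3], [277.6, 254.7], [275.4, 271.4]] [ 0.6274 -0.1175  0.007 ]
75 [[282.4, 219.3], [279.5, 253.4], [278.1, 269.3]] [ 0.6174 -0.1173  0.0038]
80 [[282.4, 219.3], [281.3, 251.8], [280.8, 266.9]] [ 0.6072 -0.117   0.0016]
```

View pics/c5.png

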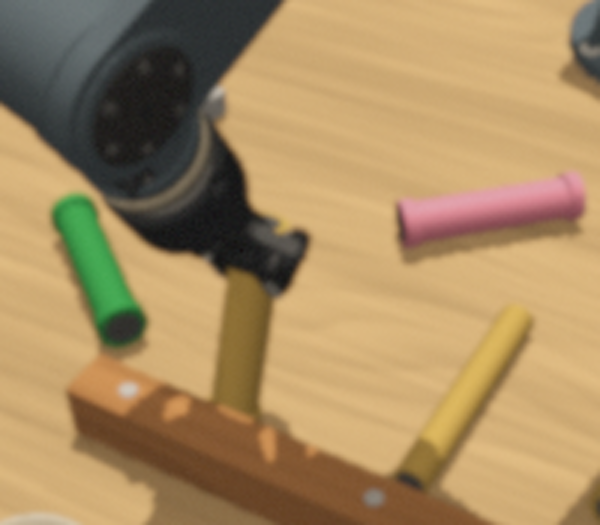

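Request:
move_arm(
  targets=[
    {"dx": 0.08, "dy": 0, "dz": -0.06, "rx": 0, "ry": 0, "rz": 0},
    {"dx": 0.17, "dy": -0.004, "dz": 0.025, "rx": 0, "ry": 0, "rz": 0},
    {"dx": 0.17, "dy": -0.004, "dz": 0.02, "rx": 0, "ry": 0, "rz": 0},
    {"dx": 0.17, "dy": -0.004, "dz": 0.015, "rx": 0, "ry": 0, "rz": 0},
    {"dx": 0.17, "dy": -0.004, "dz": 0.01, "rx": 0, "ry": 0, "rz": 0},
    {"dx": 0.17, "dy": -0.004, "dz": 0, "rx": 0, "ry": 0, "rz": 0},
    {"dx": 0.17, "dy": -0.004, "dz": -0.01, "rx": 0, "ry": 0, "rz": 0},
    {"dx": 0.17, "dy": -0.004, "dz": -0.015, "rx": 0, "ry": 0, "rz": 0},
    {"dx": 0.15, "dy": -0.004, "dz": -0.02, "rx": 0, "ry": 0, "rz": 0},
    {"dx": 0, "dy": 0, "dz": 0, "rx": 0, "ry": 0, "rz": 0},
  ],
)

```text
t: 14.15
tcp_pos: [0.6144, -0.1173, 0.1067]
tool_rot: [0.007, 0.966, -0.002, -0.259]
force: [-1.4, 0.5, -4.5]
finger_gap: 0.389
gripper_force: 21.9
```

```bash
python3 - <<'E'
from h import *
im=cams.snapshot('scene');b=im[130:305,200:400,::-1]
cv2.imwrite('pics/c6.png',cv2.resize(b,None,fx=3,fy=3,interpolation=2))
s=sensors.sense();print(s['t'],s['tcp_pos'],s['force'],s['gripper_force'],s['q'])
for th in(75,80,85,90,95):print(th,*axis_px(s['tcp_pos'],30,th))
E
```

```text
14.2 [ 0.61435389 -0.11728961  0.10665185] [-2.18160206  0.67691804 -4.31340016] 21.86867281794548 [-0.29682562  0.90373277  1.12156045 -0.14722806  1.62079802 -1.82319915]
75 [[272.6, 230.2], [270.1, 264.6], [268.9, 280.7]] [ 0.6524 -0.118   0.0029]
80 [[272.6, 230.2], [272.0, 262.9], [271.7, 278.1]] [ 6.422e-01 -1.178e-01  6.000e-04]
85 [[272.6, 230.2], [273.9, 261.1], [274.5, 275.3]] [ 0.6318 -0.1175 -0.0008]
90 [[272.6, 230.2], [275.8, 259.0], [277.3, 272.1]] [ 0.6214 -0.1173 -0.0012]
95 [[272.6, 230.2], [277.7, 256.8], [280.0, 268.8]] [ 0.6109 -0.117  -0.0008]
```

View pics/c6.png

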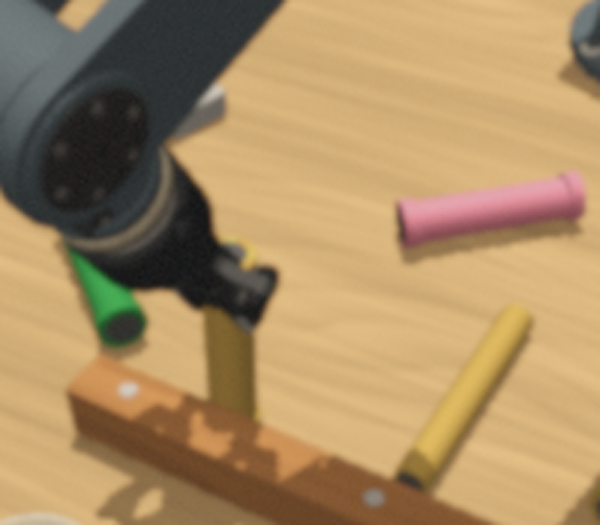

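Request:
move_arm(
  targets=[
    {"dx": 0.03, "dy": 0, "dz": -0.03, "rx": 0, "ry": 0, "rz": 0},
    {"dx": 0.03, "dy": 0, "dz": -0.03, "rx": 0, "ry": 0, "rz": 0},
    {"dx": 0.03, "dy": 0, "dz": -0.03, "rx": 0, "ry": 0, "rz": 0},
    {"dx": 0.03, "dy": 0, "dz": -0.02, "rx": 0, "ry": 0, "rz": 0},
    {"dx": 0, "dy": 0, "dz": 0, "rx": 0, "ry": 0, "rz": 0},
    {"dx": 0, "dy": 0, "dz": 0, "rx": 0, "ry": 0, "rz": 0},
    {"dx": 0, "dy": 0, "dz": 0, "rx": 0, "ry": 0, "rz": 0},
    {"dx": 0, "dy": 0, "dz": 0, "rx": 0, "ry": 0, "rz": 0},
    {"dx": 0, "dy": 0, "dz": 0, "rx": 0, "ry": 0, "rz": 0},
    {"dx": 0, "dy": 0, "dz": 0, "rx": 0, "ry": 0, "rz": 0},
  ],
)

```text
t: 15.45
tcp_pos: [0.6173, -0.1173, 0.1048]
tool_rot: [0.007, 0.966, -0.002, -0.259]
force: [-2.6, 0.4, 4.4]
finger_gap: 0.389
gripper_force: 22.6
```

```bash
python3 - <<'E'
from h import *
im=cams.snapshot('scene');b=im[190:280,240:320,::-1]
t=cams.snapshot('wrist')[:,:,::-1]
cv2.imwrite('pics/c7.png',np.hstack([cv2.resize(b,(400,450),interpolation=2),cv2.resize(t,(400,300))[np.minimum(np.arange(450),299)]]))
s=sensors.sense();print(s['t'],s['tcp_pos'],s['force'],s['ft_torque'],s['gripper_force'])
E
```

```text
15.55 [ 0.61732458 -0.11731006  0.10482362] [-2.18098942  0.05943736  4.82596635] [ 0.10177601  0.84208575 -0.08150113] 22.556932345032692
```

View pics/c7.png

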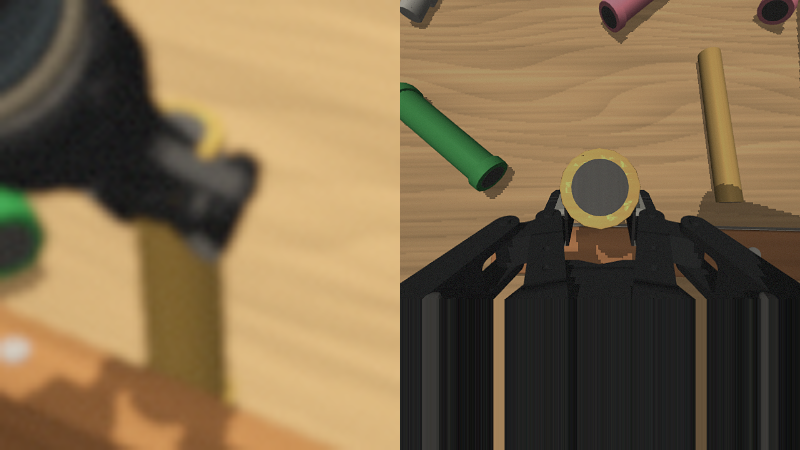

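Request:
move_arm(
  targets=[
    {"dx": 0.05, "dy": 0, "dz": 0, "rx": 0, "ry": 0, "rz": 0},
    {"dx": 0.05, "dy": 0, "dz": 0.02, "rx": 0, "ry": 0, "rz": 0},
    {"dx": 0, "dy": 0, "dz": 0, "rx": 0, "ry": 0, "rz": 0},
    {"dx": 0, "dy": 0, "dz": 0, "rx": 0, "ry": 0, "rz": 0},
    {"dx": 0, "dy": 0, "dz": 0, "rx": 0, "ry": 0, "rz": 0},
    {"dx": 0, "dy": 0, "dz": 0, "rx": 0, "ry": 0, "rz": 0},
    {"dx": 0, "dy": 0, "dz": 0, "rx": 0, "ry": 0, "rz": 0},
    {"dx": 0, "dy": 0, "dz": 0, "rx": 0, "ry": 0, "rz": 0},
    {"dx": 0, "dy": 0, "dz": 0, "rx": 0, "ry": 0, "rz": 0},
    {"dx": 0, "dy": 0, "dz": 0, "rx": 0, "ry": 0, "rz": 0},
  ],
)

```text
t: 16.8
tcp_pos: [0.6196, -0.1172, 0.1044]
tool_rot: [0.007, 0.966, -0.002, -0.259]
force: [-1.4, -0.2, -1.8]
finger_gap: 0.386
gripper_force: 22.3
```

Request:
move_arm(
  targets=[
    {"dx": 0, "dy": 0, "dz": 0, "rx": 0, "ry": 0, "rz": 0},
    {"dx": 0, "dy": 0, "dz": 0, "rx": 0, "ry": 0, "rz": 0},
    {"dx": 0, "dy": 0, "dz": 0, "rx": 0, "ry": 0, "rz": 0},
    {"dx": 0, "dy": 0, "dz": 0, "rx": 0, "ry": 0, "rz": 0},
    {"dx": 0, "dy": 0, "dz": 0, "rx": 0, "ry": 0, "rz": 0},
    {"dx": 0, "dy": 0, "dz": 0, "rx": 0, "ry": 0, "rz": 0},
    {"dx": 0, "dy": 0, "dz": 0, "rx": 0, "ry": 0, "rz": 0},
    {"dx": 0, "dy": 0, "dz": 0, "rx": 0, "ry": 0, "rz": 0},
    {"dx": 0, "dy": 0, "dz": 0, "rx": 0, "ry": 0, "rz": 0},
    {"dx": 0, "dy": 0, "dz": 0, "rx": 0, "ry": 0, "rz": 0},
  ],
  claw=80,
)

```text
t: 18.05
tcp_pos: [0.6197, -0.1172, 0.1048]
tool_rot: [0.007, 0.966, -0.002, -0.259]
force: [-0.1, 0.2, 0.4]
finger_gap: 0.799
gripper_force: 0.0
```

```bash
python3 - <<'E'
from h import *
s=sensors.sense();m=cams.camera_model('wrist');t=cams.snapshot('wrist');np.save('w2.npy',m,allow_pickle=True);cv2.imwrite('pics/w2.png',t[:,:,::-1])
hsv=cv2.cvtColor(t,cv2.COLOR_RGB2HSV);g=((hsv[...,0]>=20)&(hsv[...,0]<32)&(hsv[...,1]>110)&(hsv[...,2]>110)).astype(np.uint8);g[:200]=0;g[400:]=0;g[:,:240]=0;g[:,:]*=1;g[:,400:]=0
g=cv2.morphologyEx(g,cv2.MORPH_OPEN,np.ones((3,3)))
c=max(cv2.findContours(g,0,1)[0],key=cv2.contourArea);x,y,w,h=cv2.boundingRect(c)
c=cv2.convexHull(c);P=ray(m,c.reshape(-1,2)+.0,.15);print('rim bbox',(x,y,w,h),'circle',cv2.minEnclosingCircle(P[:,:2].astype(np.float32)),P[:,0].min(),P[:,0].max(),P[:,1].min(),P[:,1].max())
print(s['t'],s['tcp_pos'],s['force'],s['finger_gap'])
E
```

```text
rim bbox (252, 248, 126, 130) circle ((0.6228188872337341, -0.11887630820274353), 0.019557511433959007) 0.6033772321667263 0.642002415087749 -0.1377690024873113 -0.09962365667611857
18.05 [ 0.61966052 -0.11722082  0.10477047] [-0.05230828  0.24668025  0.3606738 ] 0.7992013222841039
```

Request:
move_arm(
  targets=[
    {"dx": 0.12, "dy": 0, "dz": 0.21, "rx": 0, "ry": 0, "rz": 0},
    {"dx": 0.25, "dy": 0, "dz": 0.43, "rx": 0, "ry": 0, "rz": 0},
    {"dx": 0.4, "dy": 0, "dz": 0.69, "rx": 0, "ry": 0, "rz": 0},
    {"dx": 0.5, "dy": 0, "dz": 0.87, "rx": 0, "ry": 0, "rz": 0},
    {"dx": 0.5, "dy": 0, "dz": 0.87, "rx": 0, "ry": 0, "rz": 0},
    {"dx": 0.4, "dy": 0, "dz": 0.7, "rx": 0, "ry": 0, "rz": 0},
    {"dx": 0.2, "dy": 0, "dz": 0.35, "rx": 0, "ry": 0, "rz": 0},
    {"dx": 0, "dy": 0, "dz": 0, "rx": 0, "ry": 0, "rz": 0},
    {"dx": 0, "dy": 0, "dz": 0, "rx": 0, "ry": 0, "rz": 0},
    {"dx": 0, "dy": 0, "dz": 0, "rx": 0, "ry": 0, "rz": 0},
  ],
)

```text
t: 19.35
tcp_pos: [0.6782, -0.1171, 0.2069]
tool_rot: [0.007, 0.966, -0.002, -0.26]
force: [0.2, 0.2, -0.2]
finger_gap: 0.799
gripper_force: 0.0
```

```bash
python3 - <<'E'
from h import *
im=cams.snapshot('scene')[130:330,180:440,::-1];t=cams.snapshot('wrist')[:,:,::-1]
cv2.imwrite('pics/c8.png',np.hstack([cv2.resize(im,(400,308)),cv2.resize(t,(400,308))]))
s=sensors.sense();print(s['t'],s['tcp_pos'],s['force'])
E
```

```text
19.45 [ 0.67844793 -0.11720712  0.20715561] [0.63845637 0.23354807 0.97533864]
```

View pics/c8.png

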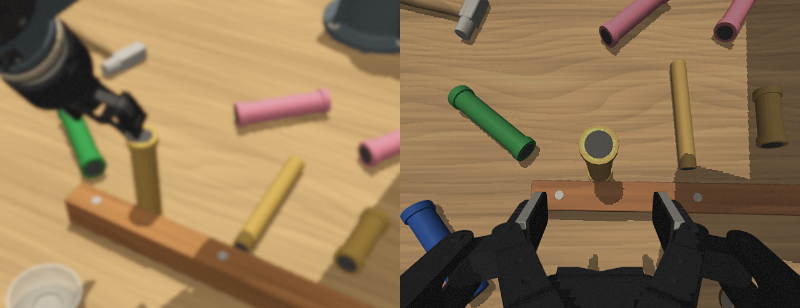

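The casing stands upright against the stop at about (145,175) in the left panel. The gripper is clear of it and the other tubes haven't moved.

```bash
python3 -c "
from station import order
print(order.sign_off())"
```

```text
the job is handed in; nothing more can be done
None
```

The valve casing stands upright on the bench right against the stop, released, with the gripper clear and the other two tubes untouched; the job was handed in at about 19.5 s. Near vertical, the wrist force briefly read about the casing's full weight, so its base may have lifted slightly off the bench before I lowered it.

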